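# Log one sorted bolt on the tally counter

## Robot

A 6-joint arm with a two-finger parallel gripper is mounted at the origin on the work surface. World frame = base frame: x ahead of the robot, y to its left, z up, the work surface at z = 0. Lengths are in mm, angles in rad, forces in N, time in s.
With the tool pointing down it reaches from about 325 to 1000 mm from the base axis. Payload 5.1 kg.
Tool frame: the origin (TCP) lies on the centre line of the jaws, within the pads' length; the fingertips stand 25 mm ahead of it and the grasp point (between the pads) lies 6 mm ahead of it; z points along the fingers, y is the line along which they close (so a half turn about z gives the same grasp; the last joint's range is limited). The gripper opens to 85 mm and grips with 20 to 120 N. Pads are 22 mm wide; open, the fingers measure 114 mm over their backs; the gripper's body (76 mm by 85 mm) begins 54 mm behind the grasp point. The pads swing forward as they close: fully open they stand 13 mm farther back than shut.
Start: joints at [-1.288, 0.124, 1.65, -0, 1.367, -0.083], TCP at [232.47, -606.995, 256.322] pointing down, gripper open.
Joint ranges: [-2.61, 2.61], [-1.02, 2.33], [0.03, 2.71], [-1.35, 4.49], [0.32, 2.68], [-2.91, 2.91]. Speed limits (rad/s): [2.57, 2.57, 3.14, 3.14, 3.14, 3.14].

## Interface

Orientations are given as a rotation vector (axis times angle).
In Python, from cell import robot, get_image, camera_params gives the robot as it stands. The module is installed in compiled form; this text tells all that it offers.
- The arm moves only by the tool arm_command, never from a script. Its argument "targets" is a list of rows, each a list of 3 entries, a list of its own where there are three numbers: the shift along the world's x, y, z in mm, then the turn, a rotation vector about the world's x, y, z in degrees, then the closure in counts, from 0 (fully open) to 255 (shut). In form: [[[tx, ty, tz], [ax, ay, az], fingers], ...]. A call has 1 to 5 rows; each row shifts and turns the commanded pose from where the row before left it; what a row does not reach is not made up. A row lasts 1/10 s, in which the tool goes at most 50 mm and 8.59 degrees, less where a joint would pass 70% of its speed; a pose out of reach is approached as far as the arm can. A call with a gripper value outside its range is refused whole. The fingers move at their own pace and stop on an object; "squeeze" is the grip in N (left out, the last holds). Time passes only in rows, so rows that do not move let the fingers close. It gives the time, the measured TCP pose, the force, the opening and the grip force at its end, in the units of the state.
- robot.observe(): the state, without advancing time (a new reading comes with each control period).
- get_image(name): name is "scene" or "top"; returns (picture, depth): 384x512x3 uint8, blue, green, red; 384x512 float32, mm along the optical axis (not along the pixel's ray), 0 where there is no reading.
- camera_params(name): a dict with "intrinsics" (3x3 intrinsics, pixels), "position" and "rotation" of the camera in the world. Camera axes: x right, y down, z forward; pixel columns grow to the right and rows downward; lengths in mm; the calibration is good to about 2 mm. A picture is of the moment at which its call begins. camera_params takes no time and is no camera call.
- robot.hand_in(): hands the job in; it is judged then, once.
The state is a dict: "time": time; "qpos": joint angles; "dq": joint speeds; "effort": joint torques, N m; "eef_pos": TCP position; "tool_rot": TCP orientation; "force": force on the tool from outside, world axes, zero at the start; "torque": the same for the moment, N m; "gripper_width": finger opening in mm; "gripper_force": force on a finger pad.
Only numpy, scipy, OpenCV 4.12 (cv2) and the standard library are available. Lean on these libraries where they do the work, as an engineer would, in place of code of your own. Each camera call takes 0.05 s, during which the arm holds its last target. There are 200 camera calls.

## Task

One more long bolt has been sorted, so count it: with the fingertips, gently press down the key of the round tally counter that stands in front of the tray of long bolts and let it spring back up, then gently press down the wide bar key on the logger box at the right to store the count, let it up and withdraw. Leave the other two counters, the logger's small round keys and everything else on the bench alone. Grasp and lift nothing; the counter stays standing where it is.

Things in the scene. Friction and masses are not known exactly. Their poses are not given: they have to be found in the camera images.
- tray_bolts: open wooden tray 130 (x) x 140 (y) x 50 mm high, fixed, holding long hex bolts (about 97 mm long, lying side by side); origin at the centre of its underside. The three trays stand side by side and swap places from run to run
- counter_bolts: loose round grey tally counter, 56 mm across, 300 g, standing on the table on the robot's side of the tray of bolts, 120 to 145 mm from the tray's centre; the three counters look alike; origin at the centre of its underside, its z up. Housing 34 mm high, on top a black round push key 38 mm across whose top is 48 mm above the table when up
- counter_bolts_key (a joint): how far the key of counter_bolts is pressed down, m: 0 up, 0.012 fully down; it is sprung (2 N to start it, 6 N fully down) and comes back up by itself; fully down it still stands 2 mm proud of the housing. A press counts from 0.004
- tray_nuts: open wooden tray 130 (x) x 140 (y) x 50 mm high, fixed, holding hex nuts (24 mm); origin at the centre of its underside. The three trays stand side by side and swap places from run to run
- counter_nuts: loose round grey tally counter, 56 mm across, 300 g, standing on the table on the robot's side of the tray of nuts, 120 to 145 mm from the tray's centre; the three counters look alike; origin at the centre of its underside, its z up. Housing 34 mm high, on top a black round push key 38 mm across whose top is 48 mm above the table when up
- counter_nuts_key (a joint): how far the key of counter_nuts is pressed down, m: 0 up, 0.012 fully down; it is sprung (2 N to start it, 6 N fully down) and comes back up by itself; fully down it still stands 2 mm proud of the housing. A press counts from 0.004
- tray_hinges: open wooden tray 130 (x) x 140 (y) x 50 mm high, fixed, holding flat butt hinges; origin at the centre of its underside. The three trays stand side by side and swap places from run to run
- counter_hinges: loose round grey tally counter, 56 mm across, 300 g, standing on the table on the robot's side of the tray of hinges, 120 to 145 mm from the tray's centre; the three counters look alike; origin at the centre of its underside, its z up. Housing 34 mm high, on top a black round push key 38 mm across whose top is 48 mm above the table when up
- counter_hinges_key (a joint): how far the key of counter_hinges is pressed down, m: 0 up, 0.012 fully down; it is sprung (2 N to start it, 6 N fully down) and comes back up by itself; fully down it still stands 2 mm proud of the housing. A press counts from 0.004
- counter_bolts_top (a point): centre of the top face of the key of counter_bolts (moves down with the key)
- logger: fixed grey logger box on the right, 130 (x) x 150 (y) x 38 mm high; origin at the centre of its underside, its x away from the robot at yaw 0. On its top, at x = -33 mm, y = 0 (the robot's side), a wide black bar key 26 (x) x 66 (y) mm, top 52 mm above the table; at x = +10 mm, y = +40 and -40 mm, two small round keys 16 mm across, tops 44 mm above the table; behind them a display window
- bar_key_top (a point): centre of the top face of the bar key (moves down with the key)
- bar_key (a joint): how far the bar key is pressed down, m: 0 up, 0.012 fully down; sprung (2 N to start it, 6 N fully down), comes back up by itself. A press counts from 0.004
- round_key_left (a joint): how far the small round key on the left is pressed, m: 0 up, 0.004 fully down; sprung, 1.5 to 3 N
- round_key_right (a joint): how far the small round key on the right is pressed, m: 0 up, 0.004 fully down; sprung, 1.5 to 3 N
- stray_bolt: one loose hex bolt, 67 mm long, lying between two counters; not part of the job
- wood_block: wooden offcut 60 x 35 x 20 mm lying between two counters; not part of the job
- jar: closed glass jar, 68 mm across, 90 mm tall, standing to the left of the counters; not part of the job
- screwdriver: screwdriver 190 mm long with wooden handle, lying near the robot; not part of the job
- brush: hand brush lying at the left, on the robot side of the jar; not part of the job
Mind the look-alikes: they are no part of the job. What is shaped like the counter_bolts but green or yellow is not meant.

How it is judged:
By the outcome, as a careful person would: the job done as asked, in the order asked, and still so for the second after the job is handed in, with the robot touching nothing.
It also fails if it takes over 40 s, if anything falls off the work surface, if the arm or the gripper's body presses on something with over 40 N, if the wrist force passes 120 N, or if a joint passes its speed limit or range.

## Working session

There is one attempt and no reset: what is moved stays moved. The work goes in short steps, Python scripts to look and compute and a tool call to move; the robot and the scene stay as the last step left them, time stands still between calls to the robot, and variables do not carry over. Pictures are saved under pics/ and viewed, at most 10 in all, crops included, and the job is handed in when it is done.

Besides the shell and the picture viewer there is one more tool, called after "Request:" as a command line: name --argument value ..., lists and objects as JSON in quotes. arm_command: Moves the arm, as the interface text tells. Its arguments: {"type":"object","properties":{"targets":{"type":"array","items":{"type":"array"}},"squeeze":{"type":"number"}},"required":["targets"]}

```bash
mkdir -p pics
cat > h.py <<'E'
import numpy as np,cv2
from cell import robot,get_image,camera_params
def pts(name,d):
    c=camera_params(name);K=np.array(c["intrinsics"]);R=np.array(c["rotation"]);p=np.array(c["position"])
    v,u=np.mgrid[0:384,0:512]
    r=np.stack([(u-K[0,2])/K[0,0],(v-K[1,2])/K[1,1],np.ones(u.shape)],-1)*d[...,None]
    return r@R.T+p
E
python3 - <<'E'
from h import *
for n in("top","scene"):
    im,d=get_image(n);cv2.imwrite(f"pics/{n}0.png",cv2.resize(im,(800,600)));np.savez(f"{n}0.npz",im=im,d=d)
    print(n,camera_params(n))
print(robot.observe())
E
```

```text
top {'intrinsics': array([[483.4121434 ,   0.        , 254.59144825],
       [  0.        , 483.4121434 , 191.62048358],
       [  0.        ,   0.        ,   1.        ]]), 'position': array([ 336.51730481,   34.59302479, 1273.91976313]), 'rotation': array([-2.13049304,  2.1588556 , -0.20939887])}
scene {'intrinsics': array([[452.34497761,   0.        , 261.09056388],
       [  0.        , 452.34497761, 181.11226666],
       [  0.        ,   0.        ,   1.        ]]), 'position': array([1392.27098544,  116.7168372 ,  930.87942358]), 'rotation': array([-1.66356778, -1.87028456,  0.76909131])}
{'time': 0.1, 'qpos': array([-1.28759339e+00,  1.24448721e-01,  1.65154970e+00,  9.31657948e-07,
        1.36746270e+00, -8.25990582e-02]), 'dq': array([ 0.00025234, -0.00235653, -0.00245971,  0.0013916 ,  0.00058684,
        0.00079395]), 'effort': array([ 4.87376183e-04, -4.24933684e+01, -3.66652787e+01,  3.16501342e-06,
        4.00904988e-03, -8.85032335e-06]), 'eef_pos': array([ 232.3374312 , -606.52275847,  255.16291569]), 'tool_rot': array([-3.08736336e+00, -5.71063674e-01,  2.92292555e-04]), 'force': array([ 0.97547003,  0.50989749, -0.16124887]), 'torque': array([ 0.01189392, -0.0158485 , -0.04079439]), 'gripper_force': 0.0, 'gripper_width': 85.65578693377623}
```

View pics/top0.png

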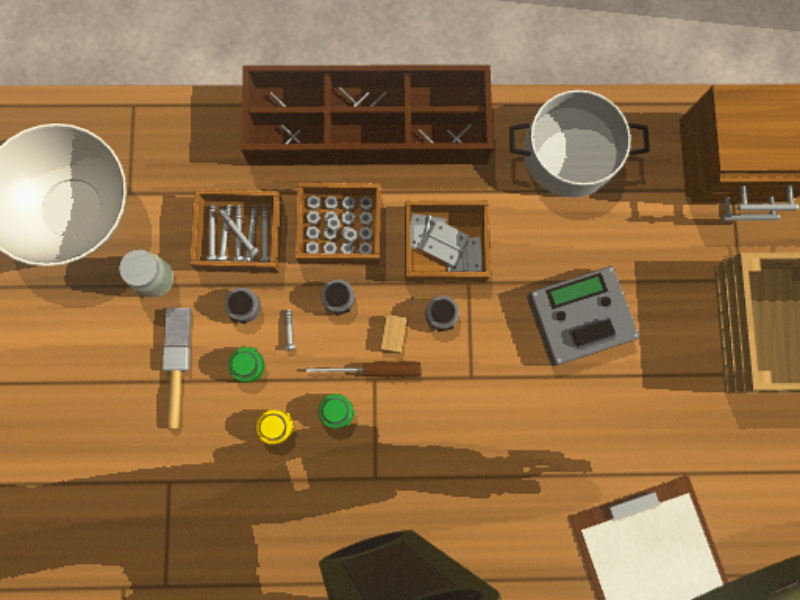

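View pics/scene0.png

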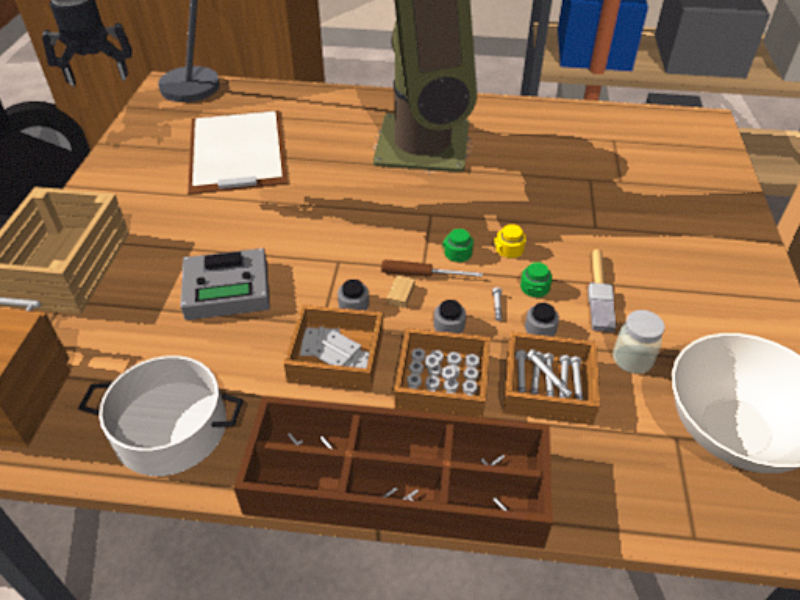

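The bolts tray is the leftmost one, at about (235,232) in the 800-px top view. Its counter is at (242,305), and the logger's bar key is at (592,332).

```bash
sed -i 's/R=np.array(c\["rotation"\])/R=cv2.Rodrigues(np.array(c["rotation"]))[0]/' h.py
python3 - <<'E'
from h import *
for n,boxes in (("top",{"counter":(140,172,180,210),"bar":(355,398,198,225),"nutsC":(204,230,175,203)}),("scene",{"counter":(330,365,190,215),"bar":(125,160,158,176)})):
    z=np.load(n+"0.npz");P=pts(n,z["d"]);dark=(z["im"].max(2)<60)&(z["d"]>0)
    for k,(a,b,c,e) in boxes.items():
        m=np.zeros_like(dark);m[c:e,a:b]=dark[c:e,a:b]
        m&=(P[...,2]>(41 if k!="bar" else 46))&(P[...,2]<60)
        q=P[m];r=cv2.minAreaRect(q[:,:2].astype(np.float32))
        print(n,k,len(q),q.mean(0).round(1),np.median(q[:,2]).round(1),r)
z=np.load("top0.npz");P=pts("top",z["d"])
m=(P[...,2]>33)&(P[...,2]<43);m[:, :330]=0;m[:,412:]=0;m[:165]=0;m[236:]=0
print("logger",cv2.minAreaRect(P[m][:,:2].astype(np.float32)))
from scipy.spatial.transform import Rotation as R
print(R.from_rotvec(robot.observe()["tool_rot"]).as_matrix().round(3))
for nm,(a,b,c,e) in {"jar":(74,114,155,192)}.items():
    q=P[c:e,a:b].reshape(-1,3);q=q[q[:,2]>80];print(nm,q.mean(0),q.min(0),q.max(0))
q=P[120:175,122:182].reshape(-1,3);q=q[(q[:,2]>44)&(q[:,2]<56)];print("tray",q.min(0),q.max(0))
E
```

```text
top counter 162 [544.  261.4  48. ] 48.4 ((543.8744506835938, 261.4736022949219), (35.17504119873047, 33.55557632446289), 82.7920150756836)
top bar 263 [ 488.5 -315.7   52.5] 52.6 ((490.19073486328125, -303.3089294433594), (94.24197387695312, 46.7884407043457), 80.04496765136719)
top nutsC 164 [556.1 102.3  48.2] 48.3 ((556.926513671875, 102.32271575927734), (36.241764068603516, 34.90519714355469), 43.6413459777832)
scene counter 127 [550.1 261.3  47.6] 48.1 ((549.2046508789062, 261.055908203125), (36.72343826293945, 34.112091064453125), 22.142030715942383)
scene bar 177 [ 494.5 -317.1   51.6] 51.9 ((494.4199523925781, -306.825439453125), (92.32206726074219, 44.58763122558594), 83.24836730957031)
logger ((519.4351196289062, -308.5028381347656), (129.89312744140625, 151.85841369628906), 17.119915008544922)
[[ 0.934  0.358 -0.001]
 [ 0.358 -0.934  0.002]
 [ 0.    -0.002 -1.   ]]
jar [590.1965656  408.30730385 109.89306581] [336.51730481  34.59302479  81.07625694] [ 623.29089277  445.58956165 1273.91976313]
tray [602.73536821 200.06823227  44.00034451] [737.59891149 343.67704144  55.77185813]
```

Request:
arm_command --targets '[[[15,43,0],[0,0,0],255],[[15,43,0],[0,0,0],255],[[15,43,0],[0,0,0],255],[[15,43,0],[0,0,0],255],[[15,43,0],[0,0,0],255]]' --squeeze 20

```text
time: 0.6
eef_pos: [307.6, -390.1, 255.7]
tool_rot: [-3.089, -0.57, 0.0]
force: [1.0, 0.2, 0.7]
gripper_width: 12.2
gripper_force: 0.0
```

Request:
arm_command --targets '[[[15,43,0],[0,0,0],255],[[15,43,0],[0,0,0],255],[[15,43,0],[0,0,0],255],[[15,43,0],[0,0,0],255],[[15,43,0],[0,0,0],255]]'

```text
time: 1.1
eef_pos: [382.4, -175.1, 256.0]
tool_rot: [-3.089, -0.571, -0.0]
force: [1.1, -0.2, 0.0]
gripper_width: -0.4
gripper_force: 0.0
```

Request:
arm_command --targets '[[[15,43,0],[0,0,0],255],[[15,43,0],[0,0,0],255],[[15,43,0],[0,0,0],255],[[15,43,0],[0,0,0],255],[[15,43,0],[0,0,0],255]]'

```text
time: 1.6
eef_pos: [457.5, 40.0, 256.1]
tool_rot: [3.089, 0.572, 0.0]
force: [0.7, -0.6, 0.0]
gripper_width: 0.1
gripper_force: 0.0
```

Request:
arm_command --targets '[[[15,43,0],[0,0,0],255],[[15,43,0],[0,0,0],255],[[15,43,0],[0,0,0],255],[[15,40,0],[0,0,0],255],[[0,0,0],[0,0,0],255]]'

```text
time: 2.1
eef_pos: [517.9, 210.8, 255.4]
tool_rot: [-3.087, -0.579, 0.002]
force: [0.2, -0.0, -0.4]
gripper_width: -0.1
gripper_force: 0.0
```

Request:
arm_command --targets '[[[15,25,-20],[0,0,0],255],[[14,25,-30],[0,0,0],255],[[0,0,-45],[0,0,0],255],[[0,0,-45],[0,0,0],255],[[0,0,-15],[0,0,0],255]]'

```text
time: 2.6
eef_pos: [542.6, 255.2, 95.1]
tool_rot: [3.087, 0.571, -0.016]
force: [0.0, 0.4, 0.2]
gripper_width: 0.1
gripper_force: 0.0
```

Request:
arm_command --targets '[[[0,0,0],[0,0,0],255]]'

```text
time: 2.7
eef_pos: [544.3, 255.7, 98.1]
tool_rot: [3.088, 0.57, -0.011]
force: [-0.4, 0.5, 0.1]
gripper_width: 0.2
gripper_force: 0.0
```

Run:
```python
from h import *
im,d=get_image("scene");cv2.imwrite("pics/s1.png",cv2.resize(im[110:290,250:490],(800,600)))
P=pts("scene",d);m=(im.max(2)<60)&(P[...,2]>41)&(P[...,2]<56)&(abs(P[...,0]-547)<22)&(abs(P[...,1]-261)<22)
print(m.sum(),P[m].mean(0),robot.observe()["eef_pos"])
```

```text
126 [550.24837794 261.12879616  47.44184495] [546.19151189 256.4296107  101.10287565]
```

View pics/s1.png

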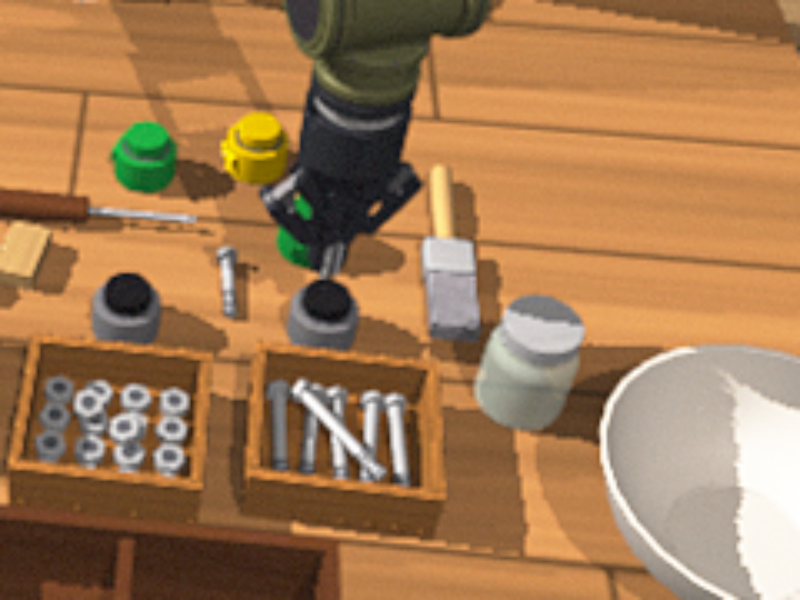

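The closed fingertips (330,270) hover just above the black key (327,300) of the counter in front of the bolts.

Request:
arm_command --targets '[[[1,4,-10],[0,0,0],255],[[0,0,-9],[0,0,0],255],[[0,0,0],[0,0,0],255],[[0,0,0],[0,0,0],255]]'

```text
time: 3.15
eef_pos: [547.7, 261.1, 82.8]
tool_rot: [-3.089, -0.571, -0.001]
force: [1.9, 0.2, -0.9]
gripper_width: -0.2
gripper_force: 0.0
```

Request:
arm_command --targets '[[[0,0,-4],[0,0,0],255],[[0,0,-4],[0,0,0],255],[[0,0,-3],[0,0,0],255],[[0,0,-3],[0,0,0],255],[[0,0,0],[0,0,0],255]]'

```text
time: 3.65
eef_pos: [547.6, 261.0, 68.4]
tool_rot: [-3.089, -0.571, -0.0]
force: [-0.7, 0.1, 3.5]
gripper_width: 0.2
gripper_force: 1.7
```

Request:
arm_command --targets '[[[0,0,0],[0,0,0],255],[[0,0,0],[0,0,0],255]]'

```text
time: 3.85
eef_pos: [547.6, 261.1, 68.7]
tool_rot: [-3.089, -0.572, -0.0]
force: [-1.2, -0.8, 4.0]
gripper_width: -0.0
gripper_force: 1.7
```

Force of 3.5–4 N means about 5 mm of travel, so I'll go a little deeper and then release.

Request:
arm_command --targets '[[[0,0,-2],[0,0,0],255],[[0,0,-1],[0,0,0],255],[[0,0,0],[0,0,0],255],[[0,0,0],[0,0,0],255]]'

```text
time: 4.25
eef_pos: [547.6, 261.1, 65.5]
tool_rot: [-3.089, -0.571, -0.001]
force: [-0.8, -0.4, 4.1]
gripper_width: 0.2
gripper_force: 2.2
```

Request:
arm_command --targets '[[[0,0,5],[0,0,0],255],[[0,0,10],[0,0,0],255],[[0,0,20],[0,0,0],255],[[0,0,40],[0,0,0],255],[[0,0,45],[0,0,0],255]]'

```text
time: 4.75
eef_pos: [545.8, 260.4, 184.5]
tool_rot: [3.088, 0.571, -0.008]
force: [0.7, 1.1, -0.2]
gripper_width: 0.3
gripper_force: 0.0
```

Request:
arm_command --targets '[[[0,0,20],[0,0,0],255],[[0,0,0],[0,0,0],255],[[0,0,0],[0,0,0],255]]'

```text
time: 5.05
eef_pos: [547.1, 260.9, 205.1]
tool_rot: [3.089, 0.571, -0.001]
force: [-0.4, -0.2, 0.0]
gripper_width: 0.0
gripper_force: 0.0
```

Run:
```python
from h import *
im,d=get_image("scene")
P=pts("scene",d);m=(im.max(2)<60)&(P[...,2]>30)&(P[...,2]<56)&(abs(P[...,0]-547)<22)&(abs(P[...,1]-261)<22)
print(m.sum(),P[m].mean(0),np.median(P[m][:,2]),robot.observe()["eef_pos"])
```

```text
143 [550.98524374 261.20806916  46.42948962] 47.38018361897787 [546.45452429 260.63636813 203.56912737]
```

The key was pressed about 7 mm and has sprung back, and the counter stands where it was. Now the logger bar at about (489.5, -317.5).

Request:
arm_command --targets '[[[-4,-41,0],[0,0,-1],255],[[-4,-41,0],[0,0,-1],255],[[-4,-41,0],[0,0,-1],255],[[-4,-41,0],[0,0,-1],255],[[-4,-41,0],[0,0,0],255]]'

```text
time: 5.6
eef_pos: [525.6, 54.5, 202.4]
tool_rot: [-3.107, -0.463, 0.007]
force: [0.6, -0.2, 0.6]
gripper_width: -0.2
gripper_force: 0.0
```

Request:
arm_command --targets '[[[-4,-41,0],[0,0,0],255],[[-4,-41,0],[0,0,0],255],[[-4,-41,0],[0,0,0],255],[[-4,-41,0],[0,0,0],255],[[-4,-41,0],[0,0,0],255]]'

```text
time: 6.1
eef_pos: [505.7, -150.1, 202.5]
tool_rot: [-3.105, -0.463, 0.006]
force: [1.1, -0.3, -0.7]
gripper_width: -0.0
gripper_force: 0.0
```

Request:
arm_command --targets '[[[-4,-42,0],[0,0,0],255],[[-4,-42,0],[0,0,0],255],[[-4,-42,0],[0,0,0],255],[[-5,-42,0],[0,0,0],255],[[0,0,0],[0,0,0],255]]'

```text
time: 6.6
eef_pos: [488.5, -320.3, 202.5]
tool_rot: [-3.106, -0.455, 0.006]
force: [0.7, 0.7, 1.0]
gripper_width: -0.2
gripper_force: 0.0
```

Request:
arm_command --targets '[[[0,0,-45],[0,0,0],255],[[0,0,-40],[0,0,0],255],[[0,0,-10],[0,0,0],255],[[0,0,0],[0,0,0],255],[[0,0,0],[0,0,0],255]]'

```text
time: 7.1
eef_pos: [491.2, -316.9, 111.4]
tool_rot: [3.106, 0.464, 0.001]
force: [-0.1, -1.3, -0.1]
gripper_width: 0.2
gripper_force: 0.0
```

Run:
```python
from h import *
im,d=get_image("scene");cv2.imwrite("pics/s2.png",cv2.resize(im[110:230,80:240],(800,600)))
print(robot.observe()["eef_pos"],robot.observe()["tool_rot"])
```

```text
[ 491.70520057 -317.45281558  112.44759351] [3.10484854 0.46375738 0.00354895]
```

View pics/s2.png

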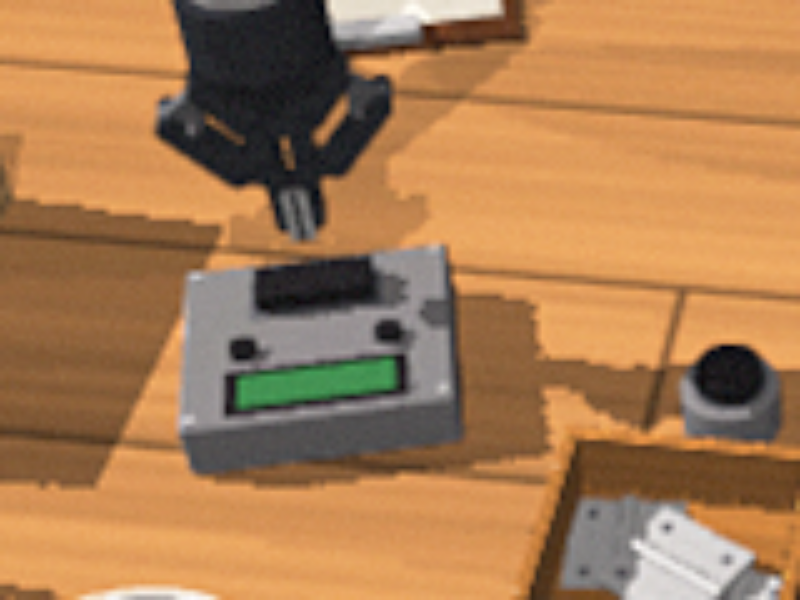

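The fingertips (300,235) are above the bar key (315,280), aligned with its length.

Request:
arm_command --targets '[[[-1,0,-15],[0,0,0],255],[[0,0,-8],[0,0,0],255],[[0,0,-4],[0,0,0],255],[[0,0,0],[0,0,0],255],[[0,0,0],[0,0,0],255]]'

```text
time: 7.65
eef_pos: [489.5, -317.0, 83.3]
tool_rot: [-3.107, -0.463, 0.0]
force: [-0.1, 0.0, -0.1]
gripper_width: 0.3
gripper_force: 0.0
```

Request:
arm_command --targets '[[[0,0,-4],[0,0,0],255],[[0,0,-3],[0,0,0],255],[[0,0,-3],[0,0,0],255],[[0,0,-3],[0,0,0],255],[[0,0,0],[0,0,0],255]]'

```text
time: 8.15
eef_pos: [489.7, -317.2, 70.5]
tool_rot: [3.107, 0.463, 0.001]
force: [0.9, 0.9, 4.3]
gripper_width: 0.3
gripper_force: 2.0
```

Request:
arm_command --targets '[[[0,0,0],[0,0,0],255],[[0,0,0],[0,0,0],255]]'

```text
time: 8.35
eef_pos: [489.7, -317.2, 70.8]
tool_rot: [3.107, 0.463, 0.001]
force: [0.2, -0.6, 3.7]
gripper_width: 0.6
gripper_force: 2.0
```

Request:
arm_command --targets '[[[0,0,-2],[0,0,0],255],[[0,0,0],[0,0,0],255],[[0,0,0],[0,0,0],255]]'

```text
time: 8.65
eef_pos: [489.7, -317.2, 68.6]
tool_rot: [3.107, 0.463, 0.001]
force: [0.4, 0.0, 4.4]
gripper_width: 0.3
gripper_force: 2.3
```

Request:
arm_command --targets '[[[0,0,5],[0,0,0],255],[[0,0,10],[0,0,0],255],[[0,0,20],[0,0,0],255],[[0,0,40],[0,0,0],255],[[0,0,45],[0,0,0],255]]'

```text
time: 9.15
eef_pos: [487.8, -315.6, 187.2]
tool_rot: [-3.103, -0.463, 0.007]
force: [0.5, 0.4, -0.7]
gripper_width: -0.1
gripper_force: 0.0
```

Request:
arm_command --targets '[[[0,0,20],[0,0,0],255],[[0,0,0],[0,0,0],255],[[0,0,0],[0,0,0],255],[[0,0,0],[0,0,0],255]]'

```text
time: 9.55
eef_pos: [488.3, -316.1, 205.8]
tool_rot: [-3.104, -0.463, 0.005]
force: [-0.5, 0.1, 0.1]
gripper_width: -0.1
gripper_force: 0.0
```

Run:
```python
from h import *
im,d=get_image("scene");P=pts("scene",d)
for c,r in(((547,261),22),((489.5,-317),14)):
    m=(im.max(2)<60)&(P[...,2]>30)&(P[...,2]<60)&(np.hypot(P[...,0]-c[0],P[...,1]-c[1])<r);print(m.sum(),P[m].mean(0),np.median(P[m][:,2]))
print(robot.observe()["eef_pos"],robot.hand_in())
```

```text
154 [551.12963579 260.42144807  45.75924977] 47.44620483286059
60 [ 492.30343838 -316.05792712   50.56285051] 51.72929598300448
the job is handed in; nothing more can be done
[ 488.34661107 -316.08237295  205.65132824] None
```

I pressed the bolts counter's key about 7 mm and then the logger's bar key about 8 mm; both sprang back up, the arm withdrew, and the job was handed in at about 10 s.

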